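# Cap a mantel clock case and weight it for gluing

### The arm

A 7-joint arm with a two-finger parallel gripper is mounted at the origin on the work surface. World frame = base frame: x ahead of the robot, y to its left, z up, the work surface at z = 0. Lengths are in m, angles in rad, forces in N, time in s.
With the tool pointing down it reaches from about 0.425 to 0.875 m from the base axis. Payload 4.7 kg.
Tool frame: the origin (TCP) lies midway between the tips of the shut fingers; the grasp point (between the pads) lies 19 mm behind it; z points along the fingers, y is the line along which they close (so a half turn about z gives the same grasp; the last joint's range is limited). The gripper opens to 87 mm and grips with 3 to 60 N. Pads are 19 mm wide; open, the fingers measure 117 mm over their backs; the gripper's body (75 mm by 190 mm) begins 51 mm behind the grasp point.
Start: joints at [1.242, 0.321, -0.07, 1.45, 0.023, 1.371, -0.057], TCP at [0.218, -0.612, 0.223] pointing down, gripper open.
Joint ranges: [-2.86, 2.86], [-0.3, 2.09], [-1.38, 1.24], [0.06, 2.45], [-1.56, 4.7], [0.09, 2.05], [-2.69, 2.69]. Speed limits (rad/s): [2.57, 2.57, 3.14, 3.14, 3.14, 3.14, 3.14].

### API

Orientations are given as a rotation vector (axis times angle).
In Python, from bench import ctrl gives the robot as it stands. The module is installed in compiled form; this text tells all that it offers.
- The arm moves only by the shell command python3 -m handwheel 'ROWS' [FORCE]. ROWS is JSON, a list of rows, each a list of 7 numbers: the finger opening in m, from 0 to 0.087, then the shift along the tool's x, y, z in m, then the turn, a rotation vector about the tool's x, y, z in degrees. A call has 1 to 12 rows; each row shifts and turns the commanded pose from where the row before left it, along the tool's axes as they then stand; what a row does not reach is not made up. A row lasts 1/8 s, in which the tool goes at most 62.5 mm and 10.7 degrees, less where a joint would pass 70% of its speed; a pose out of reach is approached as far as the arm can. A call is refused whole if a number of a shift passes 0.0625 or a number of a turn 10.7, either way. A call with a gripper value outside its range is refused whole. The fingers move at their own pace and stop on an object; FORCE is the grip in N (left out, the last holds). Time passes only in rows, so rows that do not move let the fingers close. It gives the time, the measured TCP pose, the force, the opening and the grip force at its end, in the units of the state.
- ctrl.get_state(): the state, without advancing time (a new reading comes with each control period).
- ctrl.get_image(name): name is "scene" or "side" or "wrist"; returns (picture, depth): 420x560x3 uint8, blue, green, red; 420x560 float32, m along the optical axis (not along the pixel's ray), 0 where there is no reading.
- ctrl.camera_info(name): a dict with "intrinsics" (3x3 intrinsics, pixels), "R" (3x3) and "t" (3): a world point X has camera coordinates R X + t. Camera axes: x right, y down, z forward; pixel columns grow to the right and rows downward; lengths in m; the calibration is good to about 2 mm. A picture is of the moment at which its call begins: read the wrist's pose just before it. camera_info takes no time and is no camera call; for the wrist camera it gives the pose at the moment of the call.
- ctrl.close_job(): hands the job in; it is judged then, once.
The state is a dict: "time": time; "joint_positions": joint angles; "qd": joint speeds; "joint_torque": joint torques, N m; "position": TCP position; "tool_rot": TCP orientation; "ft_force": force on the tool from outside, world axes, zero at the start; "torque": the same for the moment, N m; "grip_width": opening from 0.0 (shut) to 1.0 (fully open); "grip_force": force on a finger pad.
Only numpy, scipy, OpenCV 4.12 (cv2) and the standard library are available. Lean on these libraries where they do the work, as an engineer would, in place of code of your own. Each camera call takes 0.05 s, during which the arm holds its last target. There are 200 camera calls.

### The job

The loose stepped top of the wooden clock case is being glued back on: set it on the case's rim, its brass-lined edge over the dial, flush with the case at the back and overhanging evenly at the two sides. Then weight it down with the two closed drill-bit cases, stacked squarely one at a time in the middle of the top step with their long sides along the step, the large blue one first and the small red one on it. Lower each piece gently rather than dropping it, do not push the clock case out of place, leave the spray cans, oil bottle and clock movement alone, and let go of everything.

Things in the scene. Friction and masses are not known exactly. Their poses are not given: they have to be found in the camera images.
- case: dark wooden mantel clock case standing loose on the bench, 1.8 kg: box 120 (x) by 180 (y) by 120 mm high, open at the top. Origin: centre of its underside; z up; +x out of the front, which carries a round white dial in a brass bezel; -x is the back, with a small door. The front points within 35 degrees of world +x (away from the robot). A 16 mm high moulding round the foot stands out up to 10 mm.
- case_rim (a point): centre of the case's open top, 120 mm above the case's origin, at the height of the level rim that its four walls form; the rim is 14 mm wide. A rightly seated cap has its origin here and its axes along those of the clock case
- case_front (a point): middle of the front edge of the rim, 60 mm along the case's +x from case_rim
- cap: the case's loose wooden top, lying right way up on the bench, 48 mm high, 0.3 to 0.5 kg, in three flat steps: board 134 (x) by 208 (y) by 14; middle step 92 by 176 by 10; top step 60 (x) by 160 (y) by 24 high: grip it across these 60 mm. Origin: on the underside, below the centre of both steps; x to the brass-lined front, z up. The board reaches from x = -60 (back) to +74 mm (front).
- cap_front (a point): middle of the cap's brass-lined front edge, 74 mm along the cap's +x, 7 mm above its underside. On a seated cap the front and both sides overhang the case by 14 mm and the back is flush
- cap_top (a point): centre of the flat top of the top step, 48 mm above the cap's underside
- tin_large: large blue closed steel drill-bit case lying flat, 160 (x) by 62 (y) by 42 mm high, 0.45 to 0.8 kg, shut fast, blank paper label on the lid. Origin: centre of its underside; x along its length, z up. Grip it across the 62 mm. Either end may lie either way on the stack.
- tin_large_top (a point): centre of the blue case's lid, 42 mm above its underside
- tin_small: small red closed steel drill-bit case lying flat, 130 (x) by 54 (y) by 36 mm high, 0.33 to 0.6 kg, shut fast. Origin: centre of its underside; x along its length, z up. Grip it across the 54 mm. Either end may lie either way on the stack.
- spray_tall: bystander: silver spray can with red top, 65 mm in diameter, 205 mm high, standing loose just in front of the clock case's dial side. Origin: centre of its base, z up
- spray_short: bystander: slim blue spray can with yellow top, 53 mm in diameter, 165 mm high, standing loose beyond the drill-bit cases. Origin: centre of its base, z up
- oil_bottle: bystander: white bottle with orange cap, 52 mm in diameter, 120 mm high, standing loose behind the clock case's back. Origin: centre of its base, z up
- movement: bystander: brass clock movement (two plates with wheels between) standing loose on the bench beside the cap's front edge, 48 (x) by 105 (y) by 86 mm high. Origin: centre of its underside, z up
There are look-alikes about, which are no part of the job. Of the things that look like the cap, the largest one is meant.

How it is judged:
By the outcome, as a careful person would: the job done as asked, in the order asked, and still so for the second after the job is handed in, with the robot touching nothing.
It also fails if it takes over 72 s, if anything falls off the work surface, if the arm or the gripper's body presses on something with over 40 N, if the wrist force passes 120 N, or if a joint passes its speed limit or range.

## Working session

There is one attempt and no reset: what is moved stays moved. The work goes in short steps, Python scripts to look and compute and a shell command to move; the robot and the scene stay as the last step left them, time stands still between calls to the robot, and variables do not carry over. Pictures are saved under pics/ and viewed, at most 10 in all, crops included, and the job is handed in when it is done.

```bash
mkdir -p pics; cat > h.py <<'E'
import numpy as np, cv2
from bench import ctrl
from scipy.spatial.transform import Rotation as R
def grab(name):
    ci=ctrl.camera_info(name); im,d=ctrl.get_image(name); return im,d,ci
def cloud(d,ci):
    K=np.array(ci["intrinsics"]);Rm=np.array(ci["R"]);t=np.array(ci["t"])
    v,u=np.mgrid[:d.shape[0],:d.shape[1]]
    c=np.stack([(u-K[0,2])/K[0,0]*d,(v-K[1,2])/K[1,1]*d,d],-1)
    return (c-t)@Rm
E
python3 - <<'E'
from h import *
for n in ("scene","side"):
    im,d,ci=grab(n); cv2.imwrite(f"pics/{n}0.png",im); np.savez(f"{n}0.npz",im=im,d=d,P=cloud(d,ci))
    print(n,-np.array(ci["R"]).T@np.array(ci["t"]))
s=ctrl.get_state();print(s)
E
```

```text
scene [0.8847057  0.62573415 1.32271453]
side [ 0.36361949 -1.43339529  1.06165389]
{'time': 0.1, 'joint_positions': array([ 1.24211583,  0.32172622, -0.07004923,  1.45153705,  0.02261499,
        1.37082563, -0.05687952]), 'qd': array([ 0.00065425, -0.00224799, -0.00126376, -0.0018021 , -0.00115286,
        0.00058747,  0.00135759]), 'joint_torque': array([ 6.24257464e-04, -4.92569697e+01, -4.05463139e-01, -3.13399279e+01,
       -6.42571924e-02,  3.94613401e-02,  4.84153747e-05]), 'position': array([ 0.21823057, -0.61174323,  0.22159335]), 'tool_rot': array([-3.09392286e+00, -5.35549639e-01,  6.42731672e-04]), 'ft_force': array([ 0.12949184, -0.21126899, -0.79344223]), 'torque': array([-0.02599699,  0.02010874, -0.01233605]), 'grip_force': 0.0, 'grip_width': 0.9999473148658086}
```

View pics/scene0.png

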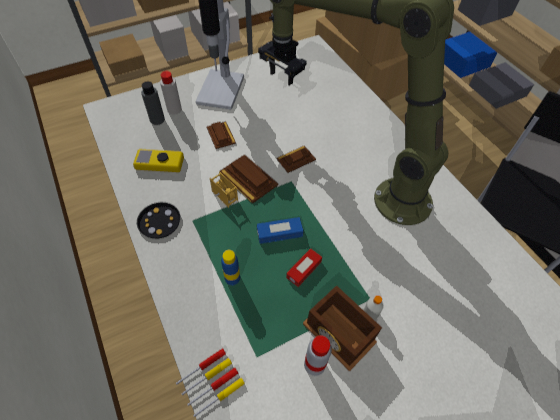

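View pics/side0.png

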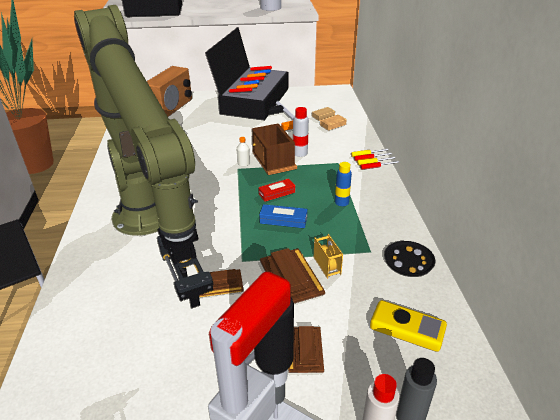

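The scene view shows the cap at about (250,177) with the movement at (224,187). The blue tin is at (280,229), the red tin at (304,266), and the case at (342,325) with its dial toward the lower left. The smaller look-alikes are at (221,135) and (296,158). In the side view the cap is at (292,275) and the case at (275,147).

```bash
cat > m.py <<'E'
from h import *
def rect(Q):
    (c,s,a)=cv2.minAreaRect((Q[:,:2]*1000).astype(np.float32)); 
    if s[0]<s[1]: s=s[::-1]; a+=90
    a=(a+90)%180-90
    return np.round(c,1),np.round(s,1),round(a,1),len(Q)   # a: direction of the long side, deg
def clean(m): 
    n,l,st,_=cv2.connectedComponentsWithStats(m.astype(np.uint8)); return l==1+np.argmax(st[1:,4])
def sel(P,d,c,r,z0,z1):
    m=(d>0)&(np.hypot(P[...,0]-c[0],P[...,1]-c[1])<r)&(P[...,2]>z0)&(P[...,2]<z1); return P[clean(m)],m
E
python3 - <<'E'
from m import *
S={n:np.load(n+"0.npz") for n in("scene","side")}
P=S["scene"]["P"]
px=dict(cap=(250,177),large=(280,229),small=(304,266),case=(342,325),tall=(318,345),short=(230,258),oil=(376,305),mov=(224,187))
C={k:P[v[1],v[0]] for k,v in px.items()}
for k in C: print(k,C[k].round(3))
for n in S:
    P,d=S[n]["P"],S[n]["d"]; print(n)
    for k,c,r,z0,z1 in [("captop","cap",.14,.042,.054),("capmid","cap",.14,.02,.030),("capboard","cap",.16,.010,.018),("capall","cap",.14,.01,.054),("large","large",.11,.036,.048),("small","small",.09,.030,.042),("case","case",.16,.114,.126),("tall","tall",.06,.16,.3),("short","short",.06,.1,.3),("oil","oil",.05,.06,.3),("mov","mov",.09,.075,.1)]:
        Q,m=sel(P,d,C[c],r,z0,z1); print(k,*rect(Q),Q[:,2].mean().round(4))
E
```

```text
cap [ 0.493 -0.332  0.048]
large [ 0.496 -0.073  0.042]
small [0.489 0.09  0.035]
case [0.477 0.318 0.019]
tall [0.62  0.379 0.203]
short [0.719 0.018 0.163]
oil [0.376 0.33  0.096]
mov [ 0.602 -0.329  0.051]
scene
captop [ 482.  -365.6] [161.8  65.2] -74.2 489 0.0477
capmid [ 483.  -363.6] [180.2  97.3] -75.3 224 0.0244
capboard [ 489.4 -363.7] [209.5 135.4] -74.3 409 0.0139
capall [ 488.6 -363.3] [209.7 135.7] -75.1 1317 0.0301
large [493.4 -82.4] [161.3  68.1] -15.9 648 0.0414
small [484.5  85.8] [131.4  55.2] 21.3 543 0.0358
case [492.6 329.1] [180.9 126.4] -73.7 958 0.1197
tall [615.1 381.6] [63.6 53.8] -45.6 466 0.1908
short [719.3   9.5] [50.1 44.5] 7.1 294 0.1434
oil [373.5 323. ] [50.6 42.7] -57.6 250 0.0901
mov [ 605.8 -328. ] [104.3  51.5] -75.3 129 0.0818
side
captop [ 484.  -370.4] [165.   62.1] -74.3 723 0.0462
capmid [ 524.6 -375.8] [186.4  64.1] 82.4 150 0.0232
capboard [ 537.6 -371.2] [224.4  94.7] 84.3 448 0.013
capall [ 491.  -368.5] [208.9 133.3] -73.6 1638 0.0309
large [495.8 -87.5] [159.6  69.8] -16.1 479 0.04
small [488.5  80. ] [132.2  58.7] 22.7 275 0.034
case [494.  322.9] [194.8 122.6] -73.8 247 0.1177
tall [617.9 371.2] [63.8 52.6] 51.5 182 0.1847
short [721.7  -2.6] [53.6 50.5] 17.9 272 0.1353
oil [371.  307.4] [45.5 41.6] -1.8 146 0.0854
mov [ 608.2 -331.1] [106.1  50.8] -74.7 175 0.0806
```

```bash
cat > to.py <<'E'
from h import *
import sys
def to(x,y,z,yaw):   # yaw: wanted world heading of tool y, deg. Turn first, then shift.
    s=ctrl.get_state(); R0=R.from_rotvec(s["tool_rot"]).as_matrix(); a=np.radians(yaw)
    ty=np.array([np.cos(a),np.sin(a),0]); tz=np.array([0,0,-1.]); Rt=np.stack([np.cross(ty,tz),ty,tz],1)
    print("t",round(s["time"],2),"pos",s["position"].round(4),"ytool",round(np.degrees(np.arctan2(R0[1,1],R0[0,1])),2),"F",s["ft_force"].round(1),"w",round(s["grip_width"]*87,1),"g",round(s["grip_force"],1))
    print(" turn",R.from_matrix(R0.T@Rt).as_rotvec(degrees=True).round(2)," shift mm",(Rt.T@(np.array([x,y,z])-s["position"])*1000).round(1))
if __name__=="__main__": to(*map(float,sys.argv[1:]))
E
python3 -m handwheel '[[0.087,0,0,-0.04,0,0,-10.7],[0.087,0,0,-0.04,0,0,-10.7],[0.087,0,0,0,0,0,-10.7],[0.087,0,0,0,0,0,-10.7],[0.087,0,0,0,0,0,-10.7],[0.087,0,0,0,0,0,-10.7],[0.087,0,0,0,0,0,-10.7],[0.087,0,0,0,0,0,-10.7],[0.087,0,0,0,0,0,0]]'; python3 to.py .482 -.366 .3 15.5
```

```text
time: 1.23
position: [0.2183, -0.6121, 0.302]
tool_rot: [-1.909, -2.494, -0.001]
ft_force: [0.0, -0.1, 0.5]
grip_width: 1.001
grip_force: 0.0
t 1.23 pos [ 0.2183 -0.6121  0.302 ] ytool 15.12 F [ 0.  -0.1  0.5] w 87.1 g 0.0
 turn [ 0.   -0.05 -0.38]  shift mm [166.6 319.9   2. ]
```

```bash
python3 -m handwheel '[[0.087,0.028,0.053,0,0,0,-0.4],[0.087,0.028,0.053,0,0,0,0],[0.087,0.028,0.053,0,0,0,0],[0.087,0.028,0.053,0,0,0,0],[0.087,0.028,0.053,0,0,0,0],[0.087,0.0266,0.055,0,0,0,0],[0.087,0,0,0,0,0,0],[0.087,0,0,0,0,0,0]]'; python3 to.py .482 -.366 .3 15.5
python3 - <<'E'
from m import *
im,d,ci=grab("wrist"); P=cloud(d,ci); cv2.imwrite("pics/w1.png",im); np.savez("w1.npz",im=im,d=d,P=P)
print(-np.array(ci["R"]).T@np.array(ci["t"]),np.array(ci["R"])[2])
for k,z0,z1 in [("top",.042,.054),("mid",.02,.030),("board",.010,.018),("all",.01,.054)]:
    Q,m=sel(P,d,(.482,-.366),.15,z0,z1); print(k,*rect(Q),Q[:,2].mean().round(4))
E
```

```text
time: 2.22
position: [0.4816, -0.3661, 0.3023]
tool_rot: [-1.901, -2.501, 0.001]
ft_force: [-0.4, -1.1, -0.1]
grip_width: 1.0
grip_force: 0.0
t 2.23 pos [ 0.4816 -0.3661  0.3023] ytool 15.52 F [-0.4 -1.1 -0.1] w 87.0 g 0.0
 turn [-0.06  0.01  0.02]  shift mm [0.  0.4 2.3]
[ 0.46055311 -0.28711087  0.4636685 ] [ 0.07848255 -0.28793877 -0.95442745]
top [ 482.  -368.3] [158.2  60. ] -74.7 5185 0.0474
mid [ 482.1 -368.5] [173.6  92. ] -74.7 2706 0.0233
board [ 489.3 -366.8] [208.  134.8] -74.6 5155 0.0134
all [ 489.3 -366.8] [208.  134.8] -74.6 13053 0.0289
```

View pics/w1.png

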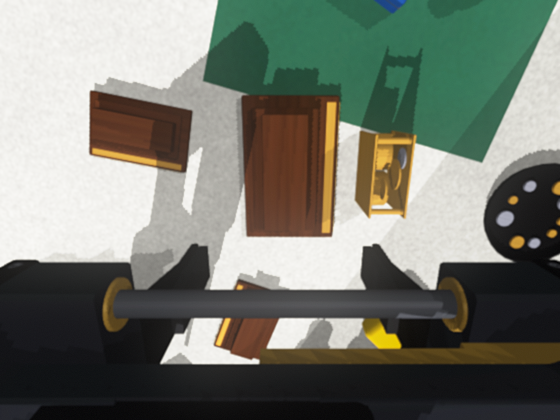

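The wrist view shows the cap at (290,165) with its brass edge on the right, next to the movement at (387,175). The step sizes measured there match those given. Descending now.

```bash
python3 -m handwheel '[[0.087,-0.0025,0,0.05,0,0,0],[0.087,0,0,0.05,0,0,0],[0.087,0,0,0.05,0,0,0],[0.087,0,0,0.05,0,0,0],[0.087,0,0,0.045,0,0,0],[0.087,0,0,0.02,0,0,0],[0.087,0,0,0.01,0,0,0],[0.087,0,0,0,0,0,0]]'; python3 to.py .4824 -.3685 .027 15.4
```

```text
time: 3.28
position: [0.4829, -0.369, 0.0283]
tool_rot: [1.899, 2.501, -0.0]
ft_force: [-0.5, 0.4, -0.2]
grip_width: 0.999
grip_force: 0.0
t 3.27 pos [ 0.4829 -0.369   0.0283] ytool 15.58 F [-0.5  0.4 -0.2] w 86.9 g 0.0
 turn [0.03 0.05 0.18]  shift mm [ 0.6 -0.3  1.3]
```

```bash
python3 -m handwheel '[[0.087,0.0005,0,0.001,0,0,0.2],[0.05,0,0,0,0,0,0],[0.05,0,0,0,0,0,0],[0.05,0,0,0,0,0,0],[0.05,0,0,0,0,0,0]]' 30; python3 -m handwheel '[[0.05,0,0,0,0,0,0],[0.05,0,0,-0.01,0,0,0],[0.05,0,0,-0.02,0,0,0],[0.05,0,0,-0.04,0,0,0],[0.05,0,0,-0.05,0,0,0],[0.05,0,0,-0.05,0,0,0],[0.05,0,0,-0.05,0,0,0],[0.05,0,0,-0.05,0,0,0],[0.05,0,0,-0.03,0,0,0],[0.05,0,0,0,0,0,0]]'; python3 to.py .4926 .2 .33 16.3
```

```text
time: 3.9
position: [0.4824, -0.3679, 0.0267]
tool_rot: [-1.903, -2.5, 0.001]
ft_force: [0.7, -0.3, 1.7]
grip_width: 0.688
grip_force: 30.0
time: 5.15
position: [0.4838, -0.3679, 0.3304]
tool_rot: [1.898, 2.495, -0.0]
ft_force: [0.0, -0.2, -3.7]
grip_width: 0.686
grip_force: 30.0
t 5.15 pos [ 0.4838 -0.3679  0.3304] ytool 15.47 F [ 0.  -0.2 -3.7] w 59.7 g 30.0
 turn [ 0.22  0.31 -0.83]  shift mm [5.426e+02 1.679e+02 4.000e-01]
```

```bash
python3 to.py .717 .343 .3 16.3
```

```text
t 5.15 pos [ 0.4838 -0.3679  0.3304] ytool 15.47 F [ 0.  -0.2 -3.7] w 59.7 g 30.0
 turn [ 0.22  0.31 -0.83]  shift mm [616.8 423.4  30.4]
```

```bash
python3 -m handwheel '[[0.05,0.02,0.015,0,0.2,0.3,-0.8],[0.05,0.05,0.034,0,0,0,0],[0.05,0.06,0.041,0,0,0,0],[0.05,0.06,0.041,0,0,0,0],[0.05,0.06,0.041,0,0,0,0],[0.05,0.06,0.041,0,0,0,0],[0.05,0.06,0.041,0,0,0,0],[0.05,0.06,0.041,0,0,0,0],[0.05,0.06,0.041,0,0,0,0],[0.05,0.06,0.041,0.01,0,0,0],[0.05,0.047,0.031,0.01,0,0,0],[0.05,0.02,0.015,0.01,0,0,0]]'; python3 -m handwheel '[[0.05,0,0,0,0,0,0],[0.05,0,0,0,0,0,0],[0.05,0,0,0,0,0,0],[0.05,0,0,0,0,0,0]]' ;python3 to.py .717 .343 .3 16.3
cat > case.py <<'E'
from m import *
im,d,ci=grab("wrist"); P=cloud(d,ci); cv2.imwrite("pics/w2.png",im); np.savez("w2.npz",im=im,d=d,P=P)
Q,m=sel(P,d,(.4926,.328),.16,.11,.128); print(*rect(Q),Q[:,2].mean().round(4))
E
python3 case.py
```

```text
time: 6.65
position: [0.6878, 0.2719, 0.296]
tool_rot: [-1.868, -2.511, 0.002]
ft_force: [-0.3, 0.2, -2.8]
grip_width: 0.69
grip_force: 30.0
time: 7.15
position: [0.6911, 0.2638, 0.3002]
tool_rot: [-1.884, -2.507, -0.001]
ft_force: [-0.2, 0.2, -4.1]
grip_width: 0.687
grip_force: 30.0
t 7.15 pos [0.6911 0.2638 0.3002] ytool 16.14 F [-0.2  0.2 -4.1] w 59.7 g 30.0
 turn [-0.15 -0.27 -0.16]  shift mm [68.8 47.1  0.2]
[496.6 317.2] [158.1 125.7] -74.2 6628 0.1186
```

View pics/w2.png

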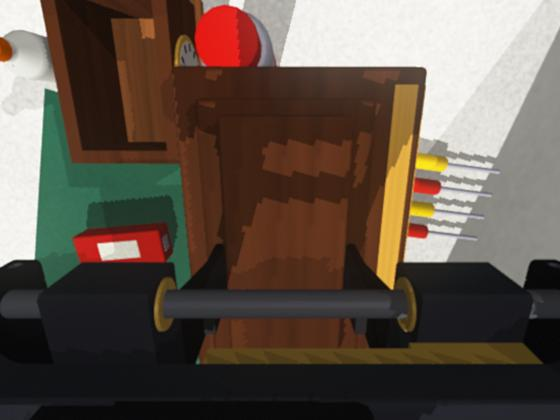

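The case is at the upper left, at about (120,80), cut off by the top of the picture. The held cap's brass edge faces right, toward +x. I'll move on and measure again.

```bash
python3 -m handwheel '[[0.05,0.02,0.014,0,0,0,0],[0.05,0.02,0.014,0,0,0,0],[0.05,0.018,0.012,0,0,0,0],[0.05,0.01,0.007,0,-0.1,-0.2,-0.1],[0.05,0,0,0,0,0,0],[0.05,0,0,0,0,0,0],[0.05,0,0,0,0,0,0]]';python3 to.py .717 .343 .3 16.3; python3 case.py
python3 - <<'E'
from m import *
Z=np.load("w2.npz");P,d=Z["P"],Z["d"]; m=(d>0)&(np.hypot(P[...,0]-.4926,P[...,1]-.328)<.16)&(P[...,2]>.11)&(P[...,2]<.128)
v,u=np.where(m);print(u.min(),u.max(),v.min(),v.max())
# rim edges in approximate case frame
a=np.radians(16.3);e=np.array([[np.cos(a),np.sin(a)],[-np.sin(a),np.cos(a)]])
q=(P[m][:,:2]-[.4926,.328])@e.T*1000
for lo,hi in[(-90,-60),(-60,-30),(-30,0),(0,30),(30,60),(60,90)]:
    s=q[(q[:,1]>lo)&(q[:,1]<hi)]; 
    if len(s): print("y",lo,"x",np.percentile(s[:,0],[.5,99.5]).round(1),len(s))
for lo,hi in[(-60,-30),(-30,0),(0,30),(30,60)]:
    s=q[(q[:,0]>lo)&(q[:,0]<hi)]
    if len(s): print("x",lo,"y",np.percentile(s[:,1],[.5,99.5]).round(1),len(s))
E
```

```text
time: 8.07
position: [0.7173, 0.3421, 0.3002]
tool_rot: [-1.884, -2.512, 0.001]
ft_force: [-0.7, -0.5, -3.9]
grip_width: 0.682
grip_force: 30.0
t 8.07 pos [0.7173 0.3421 0.3002] ytool 16.25 F [-0.7 -0.5 -3.9] w 59.3 g 30.0
 turn [-0.07 -0.05 -0.05]  shift mm [ 0.9 -0.   0.2]
[493.4 327.7] [180.8 126.7] -74.2 8923 0.1184
1 148 49 221
y -90 x [-61.2  59. ] 1862
y -60 x [-61.1  59.3] 924
y -30 x [-61.4  63.2] 1070
y 0 x [-61.   63.4] 1141
y 30 x [-60.9  60.1] 1188
y 60 x [-60.1  60. ] 2673
x -60 y [-89.   89.9] 3567
x -30 y [-90.3  89.1] 863
x 0 y [-90.5  89.1] 861
x 30 y [-90.1  88.9] 3330
```

```bash
python3 - <<'E'
from m import *
a=np.radians(16.0);e=np.array([[np.cos(a),np.sin(a)],[-np.sin(a),np.cos(a)]])
for f in("w2","scene0","side0"):
    Z=np.load(f+".npz");P,d=Z["P"],Z["d"]
    Q,m=sel(P,d,(.485,.084),.09,.028,.042);print(f,"small",*rect(Q),Q[:,2].mean().round(4))
    m=(d>0)&(np.hypot(P[...,0]-.492,P[...,1]-.328)<.16)&(P[...,2]>.11)&(P[...,2]<.128)
    q=(P[m][:,:2]-[.492,.3275])@e.T*1000
    for lo,hi in[(-85,-55),(55,85)]:
        s=q[(q[:,1]>lo)&(q[:,1]<hi)]; print("y",lo,"x",np.percentile(s[:,0],[1,99]).round(1),len(s))
    for lo,hi in[(-58,-30),(-30,0),(0,30),(30,58)]:
        s=q[(q[:,0]>lo)&(q[:,0]<hi)]; print("x",lo,"y",np.percentile(s[:,1],[1,99]).round(1),len(s))
E
```

```text
w2 small [424.9  86.5] [24.9  9.3] 51.8 74 0.0338
y -85 x [-59.6  60. ] 1606
y 55 x [-59.3  60.2] 2215
x -58 y [-88.5  89.2] 3335
x -30 y [-89.9  89.3] 862
x 0 y [-89.8  89.4] 862
x 30 y [-88.8  89.2] 2410
scene0 small [484.7  85.1] [131.4  56.6] 21.3 557 0.0357
y -85 x [-59.4  59.2] 221
y 55 x [-59.3  59.7] 203
x -58 y [-87.   91.4] 324
x -30 y [-88.3  91.5] 106
x 0 y [-87.8  90.9] 99
x 30 y [-87.8  91.3] 336
side0 small [488.2  80.8] [132.1  62.5] 19.6 309 0.0334
y -85 x [-58.1  63. ] 58
y 55 x [-59.4  59.5] 81
x -58 y [-97.   89.8] 109
x -30 y [-96.9  94. ] 45
x 0 y [-96.2  90.4] 49
x 30 y [-97.8  86.6] 104
```

```bash
python3 to.py .4921 .328 .3 16.0
```

```text
t 8.12 pos [0.7173 0.3423 0.3002] ytool 16.26 F [-0.7 -0.  -3.3] w 59.7 g 30.0
 turn [-0.07 -0.06  0.26]  shift mm [ 4.840e+01 -2.204e+02  2.000e-01]
```

```bash
python3 -m handwheel '[[0.05,0.005,-0.02,0,0,0,0.25],[0.05,0.009,-0.04,0,0,0,0],[0.05,0.009,-0.04,0,0,0,0],[0.05,0.009,-0.04,0,0,0,0],[0.05,0.009,-0.04,0,0,0,0],[0.05,0.005,-0.025,0,0,0,0],[0.05,0.0025,-0.0155,0,0,0,0],[0.05,0,0,0,0,0,0],[0.05,0,0,0,0,0,0],[0.05,0,0,0,0,0,0]]';python3 to.py .4921 .328 .19 16.0
```

```text
time: 9.38
position: [0.4926, 0.3286, 0.2998]
tool_rot: [-1.888, -2.507, 0.001]
ft_force: [-0.5, 0.0, -4.9]
grip_width: 0.687
grip_force: 30.0
t 9.38 pos [0.4926 0.3286 0.2998] ytool 16.02 F [-0.5  0.  -4.9] w 59.8 g 30.0
 turn [-0.12 -0.13  0.02]  shift mm [ -0.4  -0.7 109.8]
```

```bash
python3 -m handwheel '[[0.05,-0.0004,-0.0007,0.03,-0.1,-0.1,0],[0.05,0,0,0.04,0,0,0],[0.05,0,0,0.03,0,0,0],[0.05,0,0,0.01,0,0,0],[0.05,0,0,0,0,0,0],[0.05,0,0,0,0,0,0],[0.05,0,0,0,0,0,0]]';python3 to.py .4921 .328 .1467 16.0
```

```text
time: 10.25
position: [0.4916, 0.3289, 0.1915]
tool_rot: [1.888, 2.51, 0.003]
ft_force: [0.4, 1.0, -2.8]
grip_width: 0.688
grip_force: 30.0
t 10.25 pos [0.4916 0.3289 0.1915] ytool 16.09 F [ 0.4  1.  -2.8] w 59.9 g 30.0
 turn [ 0.12 -0.03  0.09]  shift mm [-1.   0.2 44.8]
```

```bash
python3 -m handwheel '[[0.05,-0.0004,0,0.015,0,0,0],[0.05,0,0,0.015,0,0,0],[0.05,0,0,0.008,0,0,0],[0.05,0,0,0.004,0,0,0],[0.05,0,0,0.001,0,0,0],[0.05,0,0,0,0,0,0],[0.05,0,0,0,0,0,0]]';python3 to.py .4921 .328 .1467 16.0
```

```text
time: 11.12
position: [0.4913, 0.3281, 0.1476]
tool_rot: [1.888, 2.51, 0.001]
ft_force: [0.9, -0.5, -3.3]
grip_width: 0.691
grip_force: 30.0
t 11.12 pos [0.4913 0.3281 0.1476] ytool 16.09 F [ 0.9 -0.5 -3.3] w 60.2 g 30.0
 turn [ 0.04 -0.    0.09]  shift mm [-0.3  0.7  0.9]
```

```bash
python3 -m handwheel '[[0.05,0,0,0.0005,0,0,0],[0.05,0,0,0.0005,0,0,0],[0.05,0,0,0.0005,0,0,0],[0.05,0,0,0,0,0,0]]';python3 to.py .4921 .328 .1467 16.0
```

```text
time: 11.62
position: [0.4913, 0.328, 0.1467]
tool_rot: [1.889, 2.51, 0.0]
ft_force: [-1.9, -1.9, 4.9]
grip_width: 0.688
grip_force: 30.0
t 11.62 pos [0.4913 0.328  0.1467] ytool 16.08 F [-1.9 -1.9  4.9] w 59.9 g 30.0
 turn [0.03 0.02 0.08]  shift mm [-0.2  0.8  0. ]
```

Contact. Releasing and rising to look.

```bash
python3 -m handwheel '[[0.063,0,0,0,0,0,0],[0.07,0,0,0,0,0,0],[0.08,0,0,0,0,0,0],[0.087,0,0,0,0,0,0],[0.087,0,0,0,0,0,0],[0.087,0,0,-0.015,0,0,0],[0.087,0,0,-0.03,0,0,0],[0.087,0,0,-0.05,0,0,0],[0.087,0,0,-0.05,0,0,0],[0.087,0,0,-0.02,0,0,0],[0.087,0,0,0,0,0,0],[0.087,0,0,0,0,0,0]]';python3 to.py .494 -.085 .3 74
cat > chk.py <<'E'
from m import *
im,d,ci=grab("wrist"); P=cloud(d,ci); cv2.imwrite("pics/w3.png",im); np.savez("w3.npz",im=im,d=d,P=P)
for k,z0,z1 in [("top",.162,.174),("mid",.139,.149),("board",.127,.137),("all",.127,.174)]:
    Q,m=sel(P,d,(.4923,.3274),.16,z0,z1); print(k,*rect(Q),Q[:,2].mean().round(4))
E
python3 chk.py; python3 - <<'E'
from m import *
for f in("scene","side"):
    im,d,ci=grab(f);P=cloud(d,ci);np.savez(f+"1.npz",im=im,d=d,P=P);cv2.imwrite(f"pics/{f}1.png",im)
    for k,z0,z1 in [("top",.162,.174),("board",.125,.139)]:
        Q,m=sel(P,d,(.4923,.3274),.16,z0,z1); print(f,k,*rect(Q),Q[:,2].mean().round(4))
E
```

```text
time: 13.12
position: [0.4907, 0.3276, 0.3098]
tool_rot: [-1.888, -2.51, 0.002]
ft_force: [-0.1, -1.3, -0.1]
grip_width: 0.999
grip_force: 0.0
t 13.12 pos [0.4907 0.3276 0.3098] ytool 16.1 F [-0.1 -1.3 -0.1] w 86.9 g 0.0
 turn [ -0.08  -0.   -57.9 ]  shift mm [-116.9 -395.7    9.8]
top [491.5 327.7] [158.2  60.1] -74.0 9183 0.1674
mid [491.3 328.1] [174.2  92.1] -74.0 4553 0.1432
board [498.9 329.1] [207.5 135.6] -74.0 8563 0.1333
all [498.9 329.1] [207.5 135.6] -74.0 22302 0.1494
scene top [491.8 329.4] [159.3  62.2] -73.1 871 0.1679
scene board [498.5 330.5] [208.7 135.5] -74.0 1223 0.1337
side top [493.2 324.5] [169.4  62.2] -74.0 280 0.1659
side board [500.1 327.3] [224.2 137.7] -73.6 391 0.1316
```

View pics/w3.png

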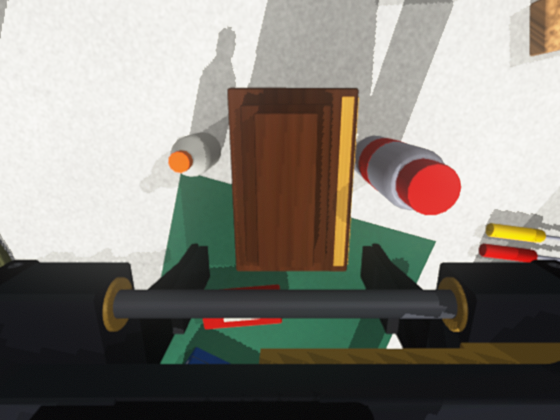

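The cap is seated: measured at (491.9, 327.4) with yaw 16.0°, against the case at (492.3, 327.4). The picture shows the cap at (292,180), brass edge facing the can, can and bottle upright. Next, the blue tin.

```bash
python3 -m handwheel '[[0.087,0,0,0,0,0,-9.65],[0.087,0,0,0,0,0,-9.65],[0.087,0,0,0,0,0,-9.65],[0.087,0,0,0,0,0,-9.65],[0.087,0,0,0,0,0,-9.65],[0.087,0,0,0,0,0,-9.65]]' >/dev/null; python3 -m handwheel '[[0.087,-0.0074,-0.025,0,0,0,0],[0.087,-0.0146,-0.0495,0,0,0,0],[0.087,-0.0146,-0.0495,0,0,0,0],[0.087,-0.0146,-0.0495,0,0,0,0],[0.087,-0.0146,-0.0495,0,0,0,0],[0.087,-0.0146,-0.0495,0,0,0,0],[0.087,-0.0146,-0.0495,0,0,0,0],[0.087,-0.0146,-0.0495,0,0,0,0],[0.087,-0.0073,-0.025,0,0,0,0],[0.087,0,0,0,0,0,0],[0.087,0,0,0,0,0,0],[0.087,0,0,0,0,0,0]]';python3 to.py .494 -.085 .3 74
python3 - <<'E'
from m import *
im,d,ci=grab("wrist"); P=cloud(d,ci); cv2.imwrite("pics/w4.png",im)
for z0,z1 in((.034,.05),(.008,.05)):
  Q,m=sel(P,d,(.494,-.085),.12,z0,z1); print(*rect(Q),Q[:,2].mean().round(4)); v,u=np.where(m);print(u.min(),u.max(),v.min(),v.max())
Q,m=sel(P,d,(.485,.084),.09,.028,.042);print("small",*rect(Q),Q[:,2].mean().round(4))
E
```

```text
time: 15.52
position: [0.4942, -0.0836, 0.3107]
tool_rot: [0.433, 3.112, 0.0]
ft_force: [0.0, -0.1, 0.1]
grip_width: 1.0
grip_force: 0.0
t 15.53 pos [ 0.4942 -0.0836  0.3107] ytool 74.16 F [ 0.  -0.1  0.1] w 87.0 g 0.0
 turn [0.01 0.   0.16]  shift mm [-0.2 -1.5 10.7]
[494.1 -84.7] [158.6  62. ] -15.9 5064 0.0413
261 307 112 225
[493.5 -84.5] [159.8  62. ] -15.9 5093 0.0413
261 307 111 225
small [486.4  83.8] [130.3  54.6] 21.8 3949 0.0352
```

View pics/w4.png

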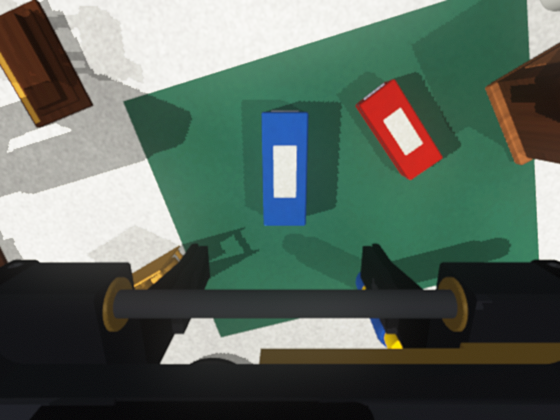

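The blue tin is at (284,168), measuring 159 by 62 mm at yaw −15.9°, and the red tin is at (400,130).

```bash
python3 -m handwheel '[[0.087,0,-0.001,0.03,0,0,0],[0.087,0,0,0.05,0,0,0],[0.087,0,0,0.05,0,0,0],[0.087,0,0,0.05,0,0,0],[0.087,0,0,0.05,0,0,0],[0.087,0,0,0.04,0,0,0],[0.087,0,0,0.02,0,0,0],[0.087,0,0,0.0085,0,0,0],[0.087,0,0,0,0,0,0],[0.087,0,0,0,0,0,0]]';python3 to.py .4938 -.0846 .012 74.1
```

```text
time: 16.82
position: [0.4949, -0.0864, 0.0133]
tool_rot: [0.437, 3.109, -0.001]
ft_force: [-0.9, 0.5, 0.5]
grip_width: 1.001
grip_force: 0.0
t 16.82 pos [ 0.4949 -0.0864  0.0133] ytool 74.01 F [-0.9  0.5  0.5] w 87.1 g 0.0
 turn [-0.01  0.12 -0.09]  shift mm [1.5 1.4 1.3]
```

```bash
python3 -m handwheel '[[0.087,0.0015,0.001,0.001,0,0,0],[0.087,0,0,0,0,0,0],[0.087,0,0,0,0,0,0],[0.05,0,0,0,0,0,0],[0.05,0,0,0,0,0,0],[0.05,0,0,0,0,0,0],[0.05,0,0,0,0,0,0],[0.05,0,0,0,0,0,0]]' 40;python3 to.py .4938 -.0846 .012 74.1
python3 -m handwheel '[[0.05,0,0,-0.01,0,0,0],[0.05,0,0,-0.02,0,0,0],[0.05,0,0,-0.04,0,0,0],[0.05,0,0,-0.05,0,0,0],[0.05,0,0,-0.05,0,0,0],[0.05,0,0,-0.05,0,0,0],[0.05,0,0,-0.05,0,0,0],[0.05,0,0,-0.03,0,0,0],[0.05,0,0,0,0,0,0]]'; python3 to.py .4919 .3274 .31 16
```

```text
time: 17.82
position: [0.4928, -0.0845, 0.0111]
tool_rot: [0.437, 3.111, 0.001]
ft_force: [1.3, 1.2, -1.5]
grip_width: 0.712
grip_force: 40.0
t 17.82 pos [ 0.4928 -0.0845  0.0111] ytool 74.0 F [ 1.3  1.2 -1.5] w 62.0 g 40.0
 turn [ 0.04  0.   -0.1 ]  shift mm [-1.   0.2 -0.9]
time: 18.95
position: [0.4932, -0.0851, 0.3129]
tool_rot: [0.437, 3.108, -0.002]
ft_force: [-0.1, -0.1, -6.9]
grip_width: 0.708
grip_force: 40.0
t 18.95 pos [ 0.4932 -0.0851  0.3129] ytool 73.99 F [-0.1 -0.1 -6.9] w 61.6 g 40.0
 turn [5.000e-02 2.000e-01 5.799e+01]  shift mm [396.9 112.4   2.9]
```

```bash
python3 -m handwheel '[[0.05,0,0,0,0,0,4],[0.05,0,0,0,0,0,9],[0.05,0,0,0,0,0,9],[0.05,0,0,0,0,0,9],[0.05,0,0,0,0,0,9],[0.05,0,0,0,0,0,9],[0.05,0,0,0,0,0,6],[0.05,0,0,0,0,0,3]]' >/dev/null; python3 -m handwheel '[[0.05,0.02,0.006,0,0,0,0],[0.05,0.046,0.013,0,0,0,0],[0.05,0.05,0.014,0,0,0,0],[0.05,0.05,0.014,0,0,0,0],[0.05,0.05,0.014,0,0,0,0],[0.05,0.05,0.014,0,0,0,0],[0.05,0.05,0.014,0,0,0,0],[0.05,0.047,0.013,0,0,0,0],[0.05,0.025,0.007,0,0,0,0],[0.05,0.009,0.003,0,0,0,0],[0.05,0,0,0,0,0,0],[0.05,0,0,0,0,0,0]]'; python3 to.py .4919 .3274 .22 16
```

```text
time: 21.45
position: [0.4914, 0.3258, 0.3108]
tool_rot: [1.893, 2.506, -0.002]
ft_force: [-0.1, -0.3, -6.1]
grip_width: 0.709
grip_force: 40.0
t 21.45 pos [0.4914 0.3258 0.3108] ytool 15.87 F [-0.1 -0.3 -6.1] w 61.7 g 40.0
 turn [-0.04  0.1  -0.13]  shift mm [ 1.4  0.9 90.8]
```

```bash
python3 -m handwheel '[[0.05,0.0014,0.0009,0.02,0,0,-0.1],[0.05,0,0,0.035,0,0,0],[0.05,0,0,0.03,0,0,0],[0.05,0,0,0.02,0,0,0],[0.05,0,0,0.012,0,0,0],[0.05,0,0,0.007,0,0,0],[0.05,0,0,0.003,0,0,0],[0.05,0,0,0,0,0,0],[0.05,0,0,0,0,0,0]]'; python3 to.py .4919 .3274 .1795 16
```

```text
time: 22.58
position: [0.4917, 0.3295, 0.1848]
tool_rot: [1.888, 2.51, 0.002]
ft_force: [0.1, 0.4, -5.8]
grip_width: 0.708
grip_force: 40.0
t 22.57 pos [0.4917 0.3295 0.1848] ytool 16.1 F [ 0.1  0.4 -5.8] w 61.6 g 40.0
 turn [ 0.06 -0.01  0.1 ]  shift mm [-2.  -0.4  5.3]
```

```bash
python3 -m handwheel '[[0.05,-0.001,0,0.002,0,0,0],[0.05,0,0,0.001,0,0,0],[0.05,0,0,0,0,0,0],[0.05,0,0,0,0,0,0]]'; python3 to.py .4919 .3274 .1795 16
```

```text
time: 23.08
position: [0.4917, 0.3282, 0.1812]
tool_rot: [-1.889, -2.51, -0.0]
ft_force: [-0.1, -0.2, -6.6]
grip_width: 0.71
grip_force: 40.0
t 23.07 pos [0.4917 0.3282 0.1812] ytool 16.09 F [-0.1 -0.2 -6.6] w 61.8 g 40.0
 turn [ 0.   -0.    0.09]  shift mm [-0.8 -0.   1.7]
```

```bash
python3 -m handwheel '[[0.05,0,0,0.0005,0,0,0],[0.05,0,0,0.0005,0,0,0],[0.05,0,0,0.0005,0,0,0],[0.05,0,0,0,0,0,0]]'; python3 to.py .4919 .3274 .1795 16
```

```text
time: 23.58
position: [0.4917, 0.3281, 0.1796]
tool_rot: [1.889, 2.51, -0.0]
ft_force: [0.9, -0.1, -6.5]
grip_width: 0.708
grip_force: 40.0
t 23.57 pos [0.4917 0.3281 0.1796] ytool 16.09 F [ 0.9 -0.1 -6.5] w 61.6 g 40.0
 turn [-0.01  0.01  0.09]  shift mm [-0.7 -0.   0.1]
```

```bash
python3 -m handwheel '[[0.05,0,0,0.0005,0,0,0],[0.05,0,0,0,0,0,0]]'; python3 -m handwheel '[[0.05,0,0,0.0005,0,0,0],[0.05,0,0,0,0,0,0]]'
```

```text
time: 23.82
position: [0.4918, 0.3281, 0.1792]
tool_rot: [1.889, 2.51, 0.0]
ft_force: [-0.4, -0.3, -6.0]
grip_width: 0.711
grip_force: 40.0
time: 24.08
position: [0.4918, 0.3281, 0.1792]
tool_rot: [1.888, 2.51, 0.0]
ft_force: [-1.6, -1.6, -0.0]
grip_width: 0.709
grip_force: 40.0
```

Contact. Releasing, rising and checking.

```bash
python3 -m handwheel '[[0.064,0,0,0,0,0,0],[0.07,0,0,0,0,0,0],[0.08,0,0,0,0,0,0],[0.087,0,0,0,0,0,0],[0.087,0,0,0,0,0,0],[0.087,0,0,-0.01,0,0,0],[0.087,0,0,-0.03,0,0,0],[0.087,0,0,-0.04,0,0,0],[0.087,0,0,-0.04,0,0,0],[0.087,0,0,-0.02,0,0,0],[0.087,0,0,0,0,0,0],[0.087,0,0,0,0,0,0]]'
cat > chk2.py <<'E'
from m import *
im,d,ci=grab("wrist"); P=cloud(d,ci); cv2.imwrite("pics/w5.png",im)
for k,z0,z1 in [("tin",.20,.218),("mid",.139,.149),("board",.127,.137),("small",.240,.254)]:
    try:
        Q,m=sel(P,d,(.4923,.3274),.16,z0,z1); print(k,*rect(Q),Q[:,2].mean().round(4))
    except Exception: pass
E
python3 chk2.py; python3 to.py .4861 .0838 .3 -68.2
```

```text
time: 25.58
position: [0.4915, 0.3278, 0.3178]
tool_rot: [-1.889, -2.51, 0.002]
ft_force: [0.2, -0.6, -0.7]
grip_width: 1.0
grip_force: 0.0
tin [492.2 327.3] [158.3  62.2] -73.9 11630 0.2093
mid [491.3 327.9] [174.7  92.2] -74.0 2745 0.1431
board [498.6 330. ] [206.7 135.4] -73.9 7888 0.1333
t 25.62 pos [0.4914 0.3276 0.3175] ytool 16.09 F [-0.3 -0.6 -0.1] w 87.1 g 0.0
 turn [-5.000e-02  1.100e-01  8.429e+01]  shift mm [-95.4 224.4  17.5]
```

```bash
python3 -m handwheel '[[0.087,0,0,0,0,0,10.5],[0.087,0,0,0,0,0,10.5],[0.087,0,0,0,0,0,10.5],[0.087,0,0,0,0,0,10.5],[0.087,0,0,0,0,0,10.5],[0.087,0,0,0,0,0,10.5],[0.087,0,0,0,0,0,10.5],[0.087,0,0,0,0,0,10.5]]' >/dev/null; python3 -m handwheel '[[0.087,-0.008,0.02,0,0,0,0],[0.087,-0.018,0.042,0,0,0,0],[0.087,-0.02,0.048,0,0,0,0],[0.087,-0.02,0.048,0.004,0,0,0],[0.087,-0.018,0.042,0.004,0,0,0],[0.087,-0.0115,0.0245,0,0,0,0],[0.087,0,0,0,0,0,0],[0.087,0,0,0,0,0,0],[0.087,0,0,0,0,0,0]]'
python3 - <<'E'
from m import *
im,d,ci=grab("wrist"); P=cloud(d,ci); cv2.imwrite("pics/w6.png",im)
for z0 in(.028,.012):
  Q,m=sel(P,d,(.486,.084),.1,z0,.044); print(*rect(Q),Q[:,2].mean().round(4))
E
python3 to.py .4861 .0838 .012 -68.2
```

```text
time: 27.75
position: [0.4874, 0.0859, 0.3104]
tool_rot: [-3.082, -0.606, 0.0]
ft_force: [-0.2, -0.8, 0.1]
grip_width: 0.995
grip_force: 0.0
[486.2  84.5] [129.9  53.8] 21.3 3482 0.0354
[486.5  84.7] [130.5  53.9] 21.5 3523 0.0352
t 27.8 pos [0.4875 0.0857 0.3105] ytool -67.76 F [ 0.3 -0.3  1. ] w 87.2 g 0.0
 turn [-0.03  0.01  0.44]  shift mm [ -2.    1.2 298.5]
```

```bash
python3 -m handwheel '[[0.087,-0.0015,0.0008,0.03,0,0,0.7],[0.087,0,0,0.05,0,0,0],[0.087,0,0,0.05,0,0,0],[0.087,0,0,0.05,0,0,0],[0.087,0,0,0.05,0,0,0],[0.087,0,0,0.04,0,0,0],[0.087,0,0,0.02,0,0,0],[0.087,0,0,0.0075,0,0,0],[0.087,0,0,0,0,0,0],[0.087,0,0,0,0,0,0]]';python3 to.py .4863 .0845 .012 -68.5
```

```text
time: 29.05
position: [0.4876, 0.0832, 0.0143]
tool_rot: [3.087, 0.583, 0.003]
ft_force: [-0.2, 0.3, 0.6]
grip_width: 1.001
grip_force: 0.0
t 29.05 pos [0.4876 0.0832 0.0143] ytool -68.6 F [-0.2  0.3  0.6] w 87.1 g 0.0
 turn [ 0.04 -0.11 -0.1 ]  shift mm [-0.7 -1.7  2.3]
```

```bash
python3 -m handwheel '[[0.087,-0.0007,-0.0013,0.0015,0,0,0],[0.087,0,0,0,0,0,0],[0.087,0,0,0,0,0,0],[0.045,0,0,0,0,0,0],[0.045,0,0,0,0,0,0],[0.045,0,0,0,0,0,0],[0.045,0,0,0,0,0,0],[0.045,0,0,0,0,0,0]]' 35;python3 to.py .4863 .0845 .012 -68.5
python3 -m handwheel '[[0.045,0,0,-0.01,0,0,0],[0.045,0,0,-0.02,0,0,0],[0.045,0,0,-0.04,0,0,0],[0.045,0,0,-0.05,0,0,0],[0.045,0,0,-0.05,0,0,0],[0.045,0,0,-0.05,0,0,0],[0.045,0,0,-0.05,0,0,0],[0.045,0,0,-0.03,0,0,0],[0.045,0,0,-0.03,0,0,0],[0.045,0,0,0,0,0,0]]'; python3 to.py .4922 .3273 .34 16
```

```text
time: 30.05
position: [0.4854, 0.0841, 0.0117]
tool_rot: [-3.087, -0.583, 0.0]
ft_force: [0.1, 1.0, 0.7]
grip_width: 0.616
grip_force: 35.0
t 30.05 pos [0.4854 0.0841 0.0117] ytool -68.6 F [0.1 1.  0.7] w 53.6 g 35.0
 turn [-0.02  0.   -0.1 ]  shift mm [ 1.  -0.  -0.3]
time: 31.3
position: [0.486, 0.0843, 0.3434]
tool_rot: [3.086, 0.584, 0.005]
ft_force: [-0.3, -0.4, -5.4]
grip_width: 0.616
grip_force: 35.0
t 31.3 pos [0.486  0.0843 0.3434] ytool -68.58 F [-0.3 -0.4 -5.4] w 53.6 g 35.0
 turn [  0.2   -0.1  -84.58]  shift mm [231.9  72.9   3.4]
```

```bash
python3 -m handwheel '[[0.045,0,0,0,0,0,-4],[0.045,0,0,0,0,0,-9],[0.045,0,0,0,0,0,-9],[0.045,0,0,0,0,0,-9],[0.045,0,0,0,0,0,-9],[0.045,0,0,0,0,0,-9],[0.045,0,0,0,0,0,-9],[0.045,0,0,0,0,0,-9],[0.045,0,0,0,0,0,-9],[0.045,0,0,0,0,0,-6],[0.045,0,0,0,0,0,-2.6]]' >/dev/null; python3 -m handwheel '[[0.045,0.02,0.006,0,0,0,0],[0.045,0.04,0.013,0,0,0,0],[0.045,0.046,0.014,0,0,0,0],[0.045,0.046,0.014,0,0,0,0],[0.045,0.04,0.013,0,0,0,0],[0.045,0.025,0.008,0,0,0,0],[0.045,0.0145,0.005,0,0,0,0],[0.045,0,0,0,0,0,0],[0.045,0,0,0,0,0,0],[0.045,0,0,0,0,0,0]]'; python3 to.py .4922 .3270 .24 16
```

```text
time: 33.92
position: [0.4924, 0.325, 0.3417]
tool_rot: [1.893, 2.506, -0.001]
ft_force: [0.6, -0.6, -6.0]
grip_width: 0.618
grip_force: 35.0
t 33.92 pos [0.4924 0.325  0.3417] ytool 15.86 F [ 0.6 -0.6 -6. ] w 53.8 g 35.0
 turn [ 0.01  0.07 -0.14]  shift mm [  2.    0.3 101.7]
```

```bash
python3 -m handwheel '[[0.045,0.001,0.0003,0.02,0,0,-0.1],[0.045,0,0,0.03,0,0,0],[0.045,0,0,0.03,0,0,0],[0.045,0,0,0.018,0,0,0],[0.045,0,0,0.01,0,0,0],[0.045,0,0,0.005,0,0,0],[0.045,0,0,0.002,0,0,0],[0.045,0,0,0,0,0,0],[0.045,0,0,0,0,0,0]]'; python3 to.py .4922 .3270 .2218 16
```

```text
time: 35.05
position: [0.4921, 0.3278, 0.2273]
tool_rot: [1.888, 2.51, 0.001]
ft_force: [0.1, -0.1, -6.0]
grip_width: 0.617
grip_force: 35.0
t 35.05 pos [0.4921 0.3278 0.2273] ytool 16.1 F [ 0.1 -0.1 -6. ] w 53.7 g 35.0
 turn [ 0.06 -0.01  0.1 ]  shift mm [-0.8 -0.1  5.5]
```

```bash
python3 -m handwheel '[[0.045,-0.0008,0,0.002,0,0,0],[0.045,0,0,0.001,0,0,0],[0.045,0,0,0.0005,0,0,0],[0.045,0,0,0.0005,0,0,0],[0.045,0,0,0,0,0,0],[0.045,0,0,0,0,0,0]]'; python3 -m handwheel '[[0.045,0,0,0.0005,0,0,0],[0.045,0,0,0.0005,0,0,0],[0.045,0,0,0,0,0,0]]'; python3 to.py .4922 .3270 .2218 16
```

```text
time: 35.8
position: [0.4921, 0.3268, 0.2227]
tool_rot: [1.889, 2.511, 0.0]
ft_force: [0.4, 0.1, -5.3]
grip_width: 0.617
grip_force: 35.0
time: 36.17
position: [0.4921, 0.3268, 0.2217]
tool_rot: [1.889, 2.51, 0.0]
ft_force: [-0.3, 0.2, -4.8]
grip_width: 0.615
grip_force: 35.0
t 36.17 pos [0.4921 0.3268 0.2217] ytool 16.09 F [-0.3  0.2 -4.8] w 53.5 g 35.0
 turn [0.01 0.   0.09]  shift mm [ 0.2  0.2 -0.1]
```

```bash
python3 -m handwheel '[[0.045,0,0,0.0005,0,0,0],[0.045,0,0,0,0,0,0]]'|sed -n 2,4p; python3 -m handwheel '[[0.045,0,0,0.0003,0,0,0],[0.045,0,0,0,0,0,0]]'|sed -n 2,4p
```

```text
position: [0.4921, 0.3268, 0.2217]
tool_rot: [1.889, 2.51, 0.0]
ft_force: [-2.1, -0.3, 0.5]
position: [0.4921, 0.3268, 0.2217]
tool_rot: [1.888, 2.51, 0.0]
ft_force: [-3.2, -1.5, 4.4]
```

Contact. Releasing and retreating.

```bash
python3 -m handwheel '[[0.056,0,0,0,0,0,0],[0.062,0,0,0,0,0,0],[0.075,0,0,0,0,0,0],[0.087,0,0,0,0,0,0],[0.087,0,0,0,0,0,0],[0.087,0,0,-0.01,0,0,0],[0.087,0,0,-0.03,0,0,0],[0.087,0,0,-0.04,0,0,0],[0.087,0,0,-0.04,0,0,0],[0.087,0,0,-0.02,0,0,0],[0.087,0,0,0,0,0,0],[0.087,0,0,0,0,0,0]]'
python3 chk2.py
python3 - <<'E'
from m import *
for f in("scene","side"):
    im,d,ci=grab(f); cv2.imwrite(f"pics/{f}2.png",im); P=cloud(d,ci)
    for k,c,r,z0,z1 in[("board",(.492,.327),.16,.125,.139),("tall",(.617,.378),.05,.16,.3),("oil",(.373,.32),.05,.06,.3)]:
        Q,m=sel(P,d,c,r,z0,z1); print(f,k,*rect(Q))
E
python3 - <<'E'
import cv2,numpy as np
a=cv2.imread("pics/scene2.png")[230:400,230:430];b=cv2.imread("pics/side2.png")[80:200,200:360]
cv2.imwrite("pics/end.png",np.hstack([cv2.resize(x,(400,400*x.shape[0]//x.shape[1]),interpolation=2)[:300] for x in(a,b)]))
E
```

```text
time: 38.17
position: [0.4918, 0.3265, 0.36]
tool_rot: [-1.888, -2.51, 0.002]
ft_force: [-1.0, -0.1, -0.4]
grip_width: 0.997
grip_force: 0.0
tin [612.1 377.7] [46.9 46.7] -19.4 1654 0.2041
mid [491.5 327.4] [174.5  92.1] -74.0 2375 0.1431
board [498.8 329. ] [207.  135.3] -74.0 6431 0.1333
small [492.3 326.7] [129.9  54.1] -73.9 7914 0.2453
scene board [498.9 330.9] [209.  135.8] -73.5 1134
scene tall [614.4 382.1] [62.8 55.6] -38.7 466
scene oil [371.4 321.8] [50.1 39.7] -54.3 200
side board [499.6 326.5] [223.1 135.4] -73.4 348
side tall [617.3 370.3] [69.2 53.9] 50.9 184
side oil [370.1 307. ] [47.4 46.1] 78.2 143
```

View pics/end.png

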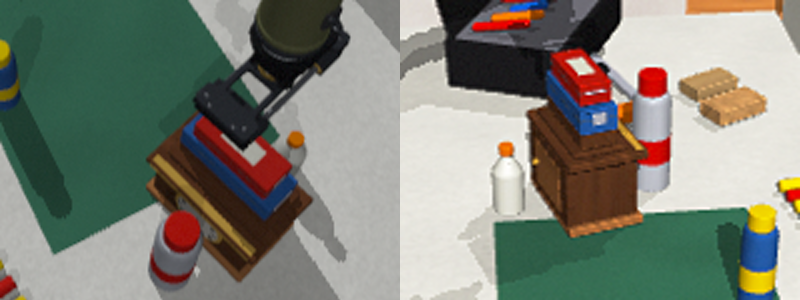

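The stack stands square: cap seated at (600,150), blue tin then red tin on top at (580,90). The brass edge is over the dial, the can and bottle are upright and unmoved, and the gripper is clear.

```bash
python3 -c "
from bench import ctrl; print(ctrl.close_job())"
```

```text
the job is handed in; nothing more can be done
None
```

The job is handed in at about 38 s of the 72 s allowed: the cap is on the rim within about 1 mm of the measured position, brass edge over the dial, with the blue and then the red case centred squarely on it and the gripper open and clear.

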